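# Free the tester readout's kickstand, flip it down and hold the readout upright

## Robot

A 6-joint arm with a two-finger parallel gripper is mounted at the origin on the work surface. World frame = base frame: x ahead of the robot, y to its left, z up, the work surface at z = 0. Lengths are in m, angles in rad, forces in N, time in s.
With the tool pointing down it reaches from about 0.35 to 0.85 m from the base axis. Payload 8.1 kg.
Tool frame: the origin (TCP) lies between the finger pads; the fingertips stand 14 mm ahead of it and the grasp point (between the pads) lies 5 mm behind it (robot.tip_reach is the z of the fingertips in the tool frame, in m); z points along the fingers, y is the line along which they close (so a half turn about z gives the same grasp; the last joint's range is limited). The gripper opens to 93 mm and grips with 3 to 60 N. Pads are 15 mm wide; open, the fingers measure 128 mm over their backs; the gripper's body (75 mm by 188 mm) begins 65 mm behind the grasp point.
Start: joints at [1.04, 0.13, 1.488, -0, 1.523, -0.085], TCP at [0.259, 0.541, 0.233] pointing down, gripper open.
Joint ranges: [-2.96, 2.96], [-0.89, 2.26], [0.02, 2.5], [-1.34, 4.48], [0, 2.73], [-2.66, 2.66]. Speed limits (rad/s): [2.39, 2.39, 2.79, 3.14, 3.14, 3.14].

## Interface

Orientations are given as a rotation vector (axis times angle).
In Python, from plant import robot gives the robot as it stands. The module is installed in compiled form; this text tells all that it offers.
- The arm moves only by the shell command python3 -m handwheel 'ROWS' [FORCE]. ROWS is JSON, a list of rows, each a list of 7 numbers: the closure, from -1 (fully open) to 1 (shut), then the shift along the tool's x, y, z each as a share of 100 cm, from -1 to 1, then the turn, a rotation vector about the tool's x, y, z each as a share of 180 degrees, from -1 to 1. In form: [[grip, tx, ty, tz, rx, ry, rz], ...]. A call has 1 to 20 rows; each row is the pose to reach, as a shift and turn from the pose commanded when the call began, along the tool's axes at that moment, turning the shorter way round; what a row does not reach only later rows make up. A row lasts 1/8 s, in which the tool goes at most 62.5 mm and 10.7 degrees, less where a joint would pass 70% of its speed; a pose out of reach is approached as far as the arm can. A call with a number of a shift or a turn outside -1 to 1 is refused whole. A call with a gripper value outside its range is refused whole. The fingers move at their own pace and stop on an object; FORCE is the grip in N (left out, the last holds). Time passes only in rows, so rows that repeat a pose let the fingers close. It gives the time, the measured TCP pose, the force, the opening and the grip force at its end, in the units of the state.
- robot.read_state(): the state, without advancing time (a new reading comes with each control period).
- robot.read_camera(name): name is "scene" or "top" or "wrist"; returns a dict with "frame" (384x512x3 uint8, red, green, blue), "fx", "fy", "cx", "cy" (pixels), "rvec" (rotation vector, rad) and "tvec" (3), from world to camera coordinates, as OpenCV has them; the wrist camera has in their place "T_tool_cam" (4x4, takes a point from camera to tool coordinates, whose origin is the TCP and whose axes are the flange's). Camera axes: x right, y down, z forward; pixel columns grow to the right and rows downward; lengths in m; the calibration is good to about 2 mm. A picture is of the moment at which its call begins: read the wrist's pose just before it. There is no depth.
- robot.close_job(): hands the job in; it is judged then, once.
Trained networks look in a picture, given as the dict that the camera call returned (one of the last four; its "shot" number tells which), for a name from the list of things; names that differ only in an ending like _2 or _b are one class to them, and where a whole thing is asked for, a point or a joint stands for the part that bears it (a point fixed in the world has none). Each returns a list of dicts, best first, with "conf" (0 to 1); they miss things now and then, are a little off and sometimes report something else, mostly with a low value. They report only what shows in the picture. A call takes as long as a camera call. They do not tell look-alikes from the thing itself.
- robot.regions_of(picture, name): "mask" (384x512 bool, what is visible of it) and "rect" ([left, top, right, bottom] in pixels, round what is visible of it).
The state is a dict: "t": time; "q": joint angles; "dq": joint speeds; "joint_torque": joint torques, N m; "tool_pos": TCP position; "orientation": TCP orientation; "force": force on the tool from outside, world axes, zero at the start; "wrist_torque": the same for the moment, N m; "opening": finger opening in m; "gripper_force": force on a finger pad.
Only numpy, scipy, OpenCV 4.12 (cv2) and the standard library are available. Lean on these libraries where they do the work, as an engineer would, in place of code of your own. Each camera call takes 0.05 s, during which the arm holds its last target. There are 200 camera calls.

## Task

Pull the yellow locking plug out of its socket on the readout stand and leave it in the blue tray. Then flip the orange kickstand over its top centre and fully down while the readout still lies on its rest, and only then raise the readout by its black handle until it is upright with the kickstand's foot resting on the grey pad. Finish while still holding it there by the handle, as it tips back over if let go. Leave the mouse, the mug and the screwdriver alone.

Things in the scene. Friction and masses are not known exactly. Their poses are not given: they have to be found in the camera images.
- stand: Dark base plate of the readout stand, 260 x 170 x 10 mm, bolted to the bench. Origin on the bench right below the display's hinge line; own +x points from the hinge to the grey pad with the socket, own +y lies along the hinge. It reaches from x = -155 to +105 mm. A rubber rest 46 mm high (x = -124 mm) carries the lying display; steel cheeks 62 mm high stand at y = +-68 mm by the hinge.
- hub (a point): Middle of the display's hinge line, 45 mm above the bench, right above the stand's origin.
- display_frame (a joint): Hinge of the display frame (rad). 0 = lying face down on its rest, top edge towards the stand's -x and 25 degrees above level; 1.134 = upright; 1.30 = end stop. The top swings up and towards +x about the hub. It falls back to 0 if let go, also from upright (front-heavy). All weighs about 0.7 kg: 3 to 4 N at the handle at first, under 1 N near upright.
- frame_mid (a point): On the frame's long middle line, 87.5 mm from the hub; own z runs from the hinge to the frame's top (vertical when upright), own x out of the back. The cream readout case is 150 mm wide and spans 30 to 145 mm from the hinge, 5 to 45 mm in front of (minus x) this line.
- handle: The frame's handle: a round black bar 14 mm in diameter and 124 mm long, parallel to the hinge, 235 mm from the hub along the frame's middle line, on two thin steel arms at +-66 mm, open all round between them. Its pose is that of the frame at the hub; use handle_mid for the bar. It turns easily in a light grip.
- handle_mid (a point): Centre of the handle bar, 235 mm from the hub: about 144 mm above the bench and at stand x = -213 mm when lying, 280 mm above the bench right over the hub when upright.
- kickstand (a joint): Hinge of the kickstand on the frame's back (rad). 0 = folded along the back, pointing to the frame's top; 2.618 = fully down (stop). It turns the same way as the frame, up and over towards the stand's +x. With the display lying, top centre (legs straight up) is at 1.13: short of it, it falls back to 0; past it, it falls to the stop and stays there while the display is raised.
- kick_pivot (a point): Middle of the kickstand's hinge line: 80 mm from the hub along the frame and 20 mm behind it (frame x), between two dark ears. Two orange legs, 10 mm thick, at +-37 mm.
- kick_foot: The kickstand's foot: an orange round cross-bar 12 mm in diameter, 74 mm between the legs, parallel to the hinge, 103 mm from the kickstand's pivot. Its pose is that of the kickstand at its pivot; use foot_mid for the bar.
- foot_mid (a point): Centre of the foot bar. Folded with the display lying it is about 140 mm above the bench at stand x = -157 mm, free below, with at least 25 mm clear to the case's edge on one side and to the handle on the other. When the kickstand is down and the display upright it rests on the grey pad, 35.5 mm above the bench.
- foot_pad: Grey socket block on the base, 36 (x) x 60 (y) mm, top 29.5 mm above the bench, with a 15 mm square hole in which the plug sits; once the plug is out, the foot bar lands across the hole. Its pose is that of the stand; use pad_top. The foot meets it when the display is upright within about 1 degree and then props it against going further.
- pad_top (a point): Middle of the pad's top face and of the socket hole, stand x = +71.5 mm, 29.5 mm above the bench.
- plug: Locking plug, 63 mm long, 50 g; origin at the bottom of its ball tip, z up through the grip. 12 mm ball tip on a thin stem, 19 mm in all, then the yellow grip. Starts seated upright in the socket, turned with the stand. Two sprung balls hold the ball tip: it comes straight up with a pull of about 6 to 12 N and is free after 10 mm; clear of the hole after 25 mm.
- plug_grip (a point): Centre of the plug's yellow square grip, 26 x 26 x 44 mm; when seated 51.5 mm above the bench, the grip's underside on the pad.
- tray: Open blue tray, 150 (own x) x 120 (own y) x 35 mm, wall and floor 4 mm, fixed to the bench; origin under its centre.
- mouse: Black computer mouse, 105 x 60 x 32 mm; not to be moved.
- mug: White mug, 76 mm wide, 90 mm tall; not to be moved.
- driver: Red-handled screwdriver, 170 mm long, lying; not to be moved.
Things that resemble listed ones, but are neither listed nor needed, are in the scene too. Of the things like the tray, leave any that is green; of the rest the larger one is meant. Of the things shaped like the plug, the yellow one is meant.

How it is judged:
On the way, in this order (a step that is already met when the one before it is completed fails the run):
1. the plug is pulled out of the socket, the kickstand still folded (z of plug_grip in the frame of pad_top above 0.05 m and value of joint kickstand below 1 rad), for 0.1 s.
2. the plug rests released in the tray (x of plug_grip in the frame of tray between -0.07 and 0.07 m and y of plug_grip in the frame of tray between -0.055 and 0.055 m and z of plug_grip in the frame of tray below 0.055 m and contact force between the fingers and plug below 0.05 N and linear speed of plug below 0.03 m/s), for 0.2 s.
3. the kickstand is flipped over centre and fully down (value of joint kickstand above 2.5 rad), for 0.2 s.
At the end, for the whole second after the job is handed in: The display is still and upright to within 0.08 rad (about 4.5 degrees), its kickstand is down (above 2.45 rad) with the foot bearing on the pad (over 0.2 N), the fingers hold the handle (over 0.5 N), and the plug is at rest, released, inside the tray (all of step 2 and value of joint display_frame between 1.054 and 1.214 rad and velocity of joint display_frame between -0.1 and 0.1 rad/s and value of joint kickstand above 2.45 rad and contact force between kick_foot and foot_pad above 0.2 N and contact force between the fingers and handle above 0.5 N); the arm keeps its last pose, push and grip.
It fails at once if the mouse is moved by more than 25 mm (distance of mouse from where it was at the start of the episode above 0.025 m).
It fails at once if the mug is moved by more than 25 mm (distance of mug from where it was at the start of the episode above 0.025 m).
It fails at once if the screwdriver is moved by more than 25 mm (distance of driver from where it was at the start of the episode above 0.025 m).
It fails at once if the readout is raised before the kickstand is down (value of joint display_frame above 0.5 rad and value of joint kickstand below 2.3 rad).
It also fails if it takes over 69 s, if anything falls off the work surface, if the arm or the gripper's body presses on something with over 40 N, if the wrist force passes 120 N, or if a joint passes its speed limit or range.

## Working session

There is one attempt and no reset: what is moved stays moved. The work goes in short steps, Python scripts to look and compute and a shell command to move; the robot and the scene stay as the last step left them, time stands still between calls to the robot, and variables do not carry over. Pictures are saved under pics/ and viewed, at most 10 in all, crops included, and the job is handed in when it is done.

```bash
mkdir -p pics; cat > h.py <<'E'
import numpy as np, cv2
from scipy.spatial.transform import Rotation as R
from plant import robot
def save(p,n): cv2.imwrite(f'pics/{n}.png',p['frame'][:,:,::-1])
def ray(p,u,v):
    Rm=R.from_rotvec(p['rvec']).as_matrix(); c=-Rm.T@np.array(p['tvec'])
    return c,Rm.T@np.array([(u-p['cx'])/p['fx'],(v-p['cy'])/p['fy'],1.])
def atz(p,u,v,z):
    c,d=ray(p,u,v); return c+d*(z-c[2])/d[2]
def proj(p,X):
    x=cv2.projectPoints(np.atleast_2d(np.array(X,float)),np.array(p['rvec'],float),np.array(p['tvec'],float),np.array([[p['fx'],0,p['cx']],[0,p['fy'],p['cy']],[0,0,1.]]),None)[0]
    return x.reshape(-1,2)
E
python3 - <<'E'
from h import *
a=robot.read_camera('top');b=robot.read_camera('scene')
for p,n in((a,'top'),(b,'scene')):
    save(p,n); c,_=ray(p,0,0); print(n,c.round(3),p['fx'])
    for k in['stand','foot_pad','plug','tray','handle','kick_foot','mouse','mug','driver','frame_mid']:
        for d in robot.regions_of(p,k)[:4]:
            if d['conf']<.2: continue
            m=d['mask'].astype(np.uint8); r=cv2.minAreaRect(cv2.findNonZero(m))
            print(k,round(d['conf'],2),np.round(d['rect']),np.round(r[0],1),np.round(r[1],1),round(r[2],1), atz(p,*r[0],0.03).round(3))
E
python3 -c "
import cv2,numpy as np
" 
```

```text
top [0.322 0.129 1.388] 367.0291640149185
stand 0.7 [267. 116. 326. 216.] [294.1 165.9] [95.4 46.6] 77.4 [ 0.61  -0.011  0.03 ]
stand 0.65 [293. 112. 306. 140.] [298.6 125.5] [26.6 13.5] 84.0 [ 0.768 -0.03   0.03 ]
foot_pad 0.65 [293. 199. 312. 208.] [303.  202.1] [ 9.1 15.8] 70.0 [ 0.473 -0.043  0.03 ]
foot_pad 0.48 [335. 125. 375. 129.] [355.  127.5] [ 5. 42.] 90.0 [ 0.762 -0.247  0.03 ]
plug 0.65 [298. 197. 311. 209.] [304.  201.5] [7. 8.] 90.0 [ 0.475 -0.047  0.03 ]
plug 0.55 [267. 117. 311. 148.] [289.2 131.6] [25.9 39.4] 78.7 [0.744 0.006 0.03 ]
plug 0.47 [293. 197. 311. 205.] [303.5 204. ] [ 8. 15.] 90.0 [ 0.465 -0.045  0.03 ]
tray 0.73 [145. 177. 168. 209.] [155.5 194.5] [31. 25.] 90.0 [0.497 0.506 0.03 ]
tray 0.66 [176. 244. 214. 288.] [193.7 264.6] [42.8 34.5] 88.5 [0.242 0.355 0.03 ]
tray 0.65 [184. 185. 220. 229.] [202.3 204.4] [40.9 33. ] 80.5 [0.461 0.331 0.03 ]
handle 0.58 [272. 115. 310. 147.] [289.1 130.7] [23.9 39.6] 79.0 [0.748 0.007 0.03 ]
handle 0.37 [293. 196. 315. 207.] [303.6 203.2] [ 9.2 16.5] 78.7 [ 0.469 -0.046  0.03 ]
kick_foot 0.43 [278. 133. 306. 138.] [
[... 1199 characters left out ...]
326 0.03 ]
handle 0.7 [176. 186. 274. 277.] [226.4 226.6] [81.2 77.9] 69.0 [ 0.586 -0.006  0.03 ]
handle 0.59 [204. 233. 277. 264.] [240.8 247.6] [20.2 67.8] 71.9 [0.657 0.022 0.03 ]
kick_foot 0.63 [217. 228. 252. 244.] [236. 235.] [ 6.2 36.1] 70.6 [0.617 0.015 0.03 ]
mouse 0.82 [210. 276. 240. 320.] [223.2 297.1] [41.4 26.9] 71.6 [ 0.785 -0.039  0.03 ]
mug 0.69 [304. 239. 337. 283.] [319.3 260.3] [32.1 49.8] 8.1 [0.729 0.208 0.03 ]
driver 0.88 [ 96. 302. 173. 322.] [131.3 308.4] [11.5 76.4] 80.5 [ 0.776 -0.247  0.03 ]
frame_mid 0.88 [194. 203. 280. 262.] [232.1 232. ] [56.6 73.8] 70.0 [0.606 0.006 0.03 ]
frame_mid 0.29 [308. 155. 368. 207.] [336.5 180. ] [55.8 44.7] 60.8 [0.476 0.328 0.03 ]
```

View pics/top.png

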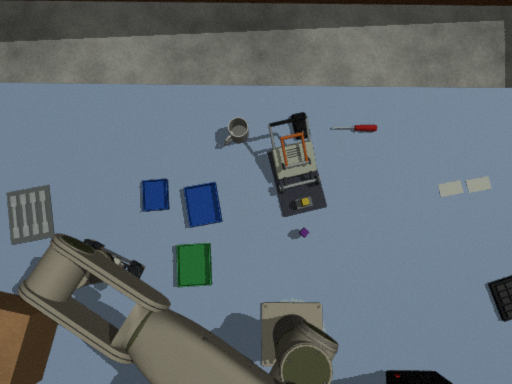

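View pics/scene.png

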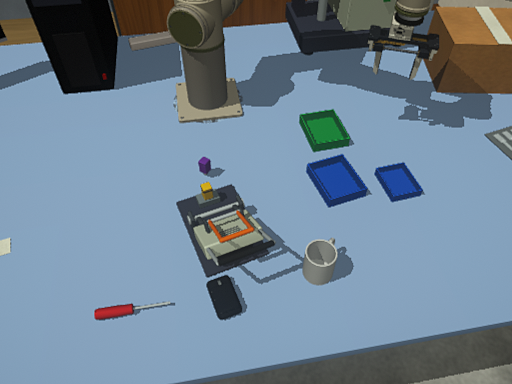

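The top view shows the stand at (294,166), its pad and plug at (304,202) towards the robot, and the handle at (285,121). The larger blue tray is at (203,204). The green tray, small blue tray and purple plug are look-alikes. I'll fit the stand pose next and check it with an overlay.

```bash
cat >> h.py <<'E'
def S(s,P):
    P=np.atleast_2d(np.array(P,float)); c,n=np.cos(s[2]),np.sin(s[2])
    return np.c_[s[0]+c*P[:,0]-n*P[:,1], s[1]+n*P[:,0]+c*P[:,1], P[:,2]]
E
python3 - <<'E'
from h import *
from scipy.optimize import least_squares
a=robot.read_camera('top');b=robot.read_camera('scene')
obs=[(a,[.0715,0,.0735],(304.5,201.5)),(b,[.0715,0,.0515],(206.1,190.5)),(a,[-.157,0,.14],(291.6,136)),(b,[-.157,0,.14],(236,235))]
f=lambda s:np.concatenate([proj(p,S(s,X))[0]-o for p,X,o in obs])
r=least_squares(f,[.6,-.01,np.pi+.2]);s=r.x;print(s,r.fun.round(1))
np.save('s.npy',s)
pts={'base':[[-.155,-.085,.01],[.105,-.085,.01],[.105,.085,.01],[-.155,.085,.01],[-.155,-.085,.01]],'h':[[-.213,-.062,.144],[-.213,.062,.144]],'f':[[-.157,-.037,.14],[-.157,.037,.14]],'c':[[0,-.068,.062],[0,.068,.062]],'p':[[.0535,-.03,.0295],[.0895,-.03,.0295],[.0895,.03,.0295],[.0535,.03,.0295],[.0535,-.03,.0295]]}
out=[]
for p,(x,y,w,h) in((a,(240,100,100,130)),(b,(165,170,130,169))):
    k=4 if p is a else 3.0769
    im=cv2.resize(p['frame'][y:y+h,x:x+w,::-1],(400,520),interpolation=2)
    raw=im.copy()
    for v in pts.values():
        q=((proj(p,S(s,v))-[x,y]+.5)*k).astype(np.int32); cv2.polylines(im,[q],False,(0,255,255),1)
    out.append(im)
cv2.imwrite('pics/fit.png',np.hstack(out))
# tray: rim/ floor
for p,n in((a,'top'),(b,'scene')):
    d=[d for d in robot.regions_of(p,'tray')]
    for e in d:
        r=cv2.minAreaRect(cv2.findNonZero(e['mask'].astype(np.uint8)))
        q=cv2.boxPoints(r); g=np.array([atz(p,u,v,.035)[:2] for u,v in q]); print(n,round(e['conf'],2),p['frame'][e['mask']].mean(0).round(),g.mean(0).round(3),np.linalg.norm(g[1]-g[0]).round(3),np.linalg.norm(g[2]-g[1]).round(3),np.degrees(np.arctan2(*(g[1]-g[0])[::-1])).round(1))
E
```

```text
[ 0.54059768 -0.02848563  3.37650862] [ 0.5 -0.3  0.5  0.2 -0.1  0.2 -0.2 -0.3]
top 0.86 [ 24.  52. 105.] [0.497 0.508] 0.101 0.116 -89.6
top 0.75 [35. 93. 48.] [0.243 0.357] 0.129 0.157 -87.5
top 0.36 [121.  76.  51.] [ 0.724 -0.   ] 0.087 0.021 -79.8
scene 0.75 [ 30. 103.  55.] [0.261 0.35 ] 0.163 0.19 91.2
scene 0.72 [ 33.  65. 132.] [0.514 0.499] 0.126 0.157 115.1
scene 0.58 [ 31.  64. 132.] [0.475 0.326] 0.158 0.207 118.3
```

View pics/fit.png

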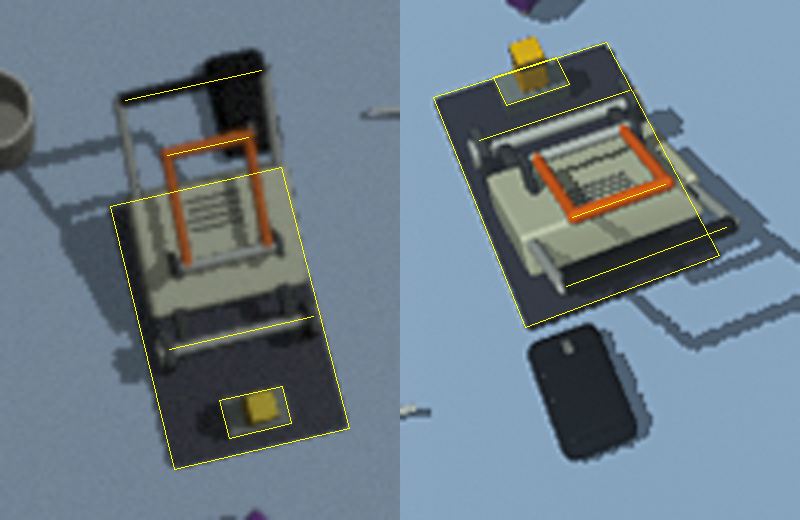

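The overlay agrees with both views to about 2 mm: pad and plug, base outline, foot bar and handle all line up. I'll work out the moves from this fit.

```bash
cat >> h.py <<'E'
def rowto(P,yaw=None):
    """tool-down pose at world P with tool y along world angle yaw (mod pi) -> row numbers from measured pose"""
    st=robot.read_state(); R0=R.from_rotvec(st['orientation']); t=R0.inv().apply(np.array(P)-st['tool_pos'])
    out=[t.round(4)]
    if yaw is not None:
        for y in(yaw,yaw+np.pi):
            Y=np.array([np.cos(y),np.sin(y),0]);Z=np.array([0,0,-1.]);X=np.cross(Y,Z)
            out.append(((R0.inv()*R.from_matrix(np.c_[X,Y,Z])).as_rotvec()/np.pi).round(4))
    return out
E
python3 - <<'E'
from h import *
s=np.load('s.npy');st=robot.read_state();print(st['t'],st['tool_pos'].__repr__(),R.from_rotvec(st['orientation']).as_matrix().round(3),st['opening'],st['q'])
P=S(s,[.0715,0,.15])[0];print(P,rowto(P,s[2]+np.pi/2)); print(rowto([.462,.329,.15],s[2]+np.pi/2))
E
```

```text
1.3 array([0.25866961, 0.54138465, 0.23263609]) [[-0.902  0.431 -0.   ]
 [ 0.431  0.902 -0.   ]
 [ 0.    -0.    -1.   ]] 0.09302202480781309 [ 1.03962992e+00  1.30408809e-01  1.48818883e+00  9.26099730e-06
  1.52300796e+00 -8.53919092e-02]
[ 0.4710615  -0.04512806  0.15      ] [array([-0.4445, -0.4376,  0.0826]), array([-0.    ,  0.    ,  0.7833]), array([-0.    , -0.    , -0.2167])]
[array([-0.275 , -0.104 ,  0.0826]), array([-0.    ,  0.    ,  0.7833]), array([-0.    , -0.    , -0.2167])]
```

```bash
python3 -m handwheel '[[-1,-0.4445,-0.4376,0.0826,0,0,-0.2167],[-1,-0.4445,-0.4376,0.0826,0,0,-0.2167],[-1,-0.4445,-0.4376,0.0826,0,0,-0.2167],[-1,-0.4445,-0.4376,0.0826,0,0,-0.2167],[-1,-0.4445,-0.4376,0.0826,0,0,-0.2167],[-1,-0.4445,-0.4376,0.0826,0,0,-0.2167],[-1,-0.4445,-0.4376,0.0826,0,0,-0.2167],[-1,-0.4445,-0.4376,0.0826,0,0,-0.2167],[-1,-0.4445,-0.4376,0.0826,0,0,-0.2167],[-1,-0.4445,-0.4376,0.0826,0,0,-0.2167],[-1,-0.4445,-0.4376,0.0826,0,0,-0.2167],[-1,-0.4445,-0.4376,0.0826,0,0,-0.2167],[-1,-0.4445,-0.4376,0.0826,0,0,-0.2167]]'
python3 - <<'E'
from h import *
s=np.load('s.npy');st=robot.read_state();p=robot.read_camera('wrist');save(p,'w1')
T=np.eye(4);T[:3,:3]=R.from_rotvec(st['orientation']).as_matrix();T[:3,3]=st['tool_pos'];C=T@p['T_tool_cam']
Rw=C[:3,:3].T;p['rvec']=R.from_matrix(Rw).as_rotvec();p['tvec']=-Rw@C[:3,3]
for d in robot.regions_of(p,'plug')[:2]: print(d['conf'],d['rect'],cv2.minAreaRect(cv2.findNonZero(d['mask'].astype(np.uint8))))
q=[[.0715+a,b,.0735] for a,b in((-.013,-.013),(.013,-.013),(.013,.013),(-.013,.013))]
print(proj(p,S(s,q)).round(1),rowto(S(s,[.0715,0,.051])[0],s[2]+np.pi/2))
im=p['frame'][:,:,::-1].copy();cv2.polylines(im,[proj(p,S(s,q)).astype(np.int32)],True,(0,0,255),1);cv2.imwrite('pics/w1.png',im)
E
```

```text
t: 2.92
tool_pos: [0.4709, -0.0438, 0.1502]
orientation: [-0.37, 3.12, 0.001]
force: [0.4, -0.1, 0.6]
opening: 0.0929
gripper_force: 0.0
0.92 [266.4, 57.0, 308.3, 104.0] ((287.22003173828125, 81.46000671386719), (32.20000076293945, 37.0), 53.13010025024414)
0.75 [240.5, 181.3, 269.9, 222.1] ((254.0, 200.5), (37.0, 28.0), 90.0)
[[268.5 219.9]
 [269.  192.9]
 [239.9 192.9]
 [240.3 219.9]] [array([ 0.0003, -0.0014,  0.0993]), array([-2.000e-04,  0.000e+00, -9.993e-01]), array([0.    , 0.0001, 0.0007])]
```

View pics/w1.png

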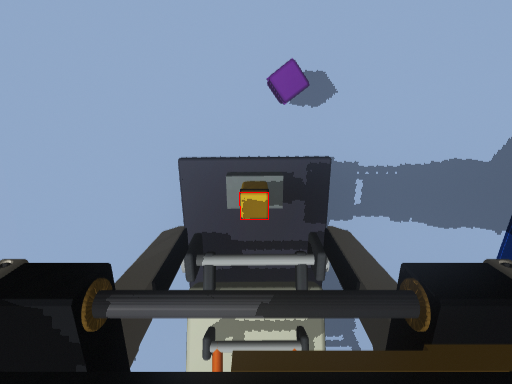

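The predicted outline sits exactly on the yellow grip at (254,206), and the purple look-alike at (288,81) is clear of the fingers. Next I'll descend, grip and pull.

```bash
python3 -m handwheel '[[-1,0,-0.001,0.05,0,0,0],[-1,0,-0.001,0.09,0,0,0],[-1,0,-0.001,0.099,0,0,0],[-1,0,-0.001,0.099,0,0,0],[1,0,-0.001,0.099,0,0,0],[1,0,-0.001,0.099,0,0,0],[1,0,-0.001,0.099,0,0,0],[1,0,-0.001,0.099,0,0,0],[1,0,-0.001,0.099,0,0,0],[1,0,-0.001,0.099,0,0,0]]' 40 && python3 -m handwheel '[[1,0,0,-0.01,0,0,0],[1,0,0,-0.02,0,0,0],[1,0,0,-0.03,0,0,0],[1,0,0,-0.05,0,0,0],[1,0,0,-0.09,0,0,0],[1,0,0,-0.12,0,0,0],[1,0,0,-0.12,0,0,0]]'
python3 - <<'E'
from h import *
a=robot.read_camera('top');b=robot.read_camera('scene')
for p in(a,b):
    for d in robot.regions_of(p,'tray')[:4]:
        f=p['frame'][d['mask']].mean(0)
        r=cv2.minAreaRect(cv2.findNonZero(d['mask'].astype(np.uint8)));print(round(d['conf'],2),f.round(),atz(p,*r[0],.035).round(3))
print(rowto([.463,.329,.15],3.3765+np.pi/2))
E
```

```text
t: 4.28
tool_pos: [0.4712, -0.0461, 0.051]
orientation: [0.368, -3.12, -0.0]
force: [0.1, 0.0, -0.1]
opening: 0.0375
gripper_force: 0.0
t: 5.15
tool_pos: [0.4739, -0.0467, 0.1753]
orientation: [-0.367, 3.113, -0.004]
force: [0.2, 0.6, -1.0]
opening: 0.0261
gripper_force: 39.9
0.85 [26. 70. 37.] [0.24  0.355 0.035]
0.84 [20. 45. 93.] [0.462 0.33  0.035]
0.82 [ 23.  53. 109.] [0.496 0.508 0.035]
0.73 [ 32.  66. 139.] [0.517 0.497 0.035]
0.72 [88. 99. 98.] [ 0.485 -0.045  0.035]
0.65 [ 27.  55. 115.] [0.48  0.324 0.035]
0.61 [25. 79. 44.] [0.265 0.349 0.035]
[array([-0.08  ,  0.3664,  0.02  ]), array([ 8.e-04,  4.e-04, -1.e+00]), array([ 0.0003, -0.0005,  0.    ])]
```

The fingers finished closing while the pull had already begun, so I'll check how the plug is held.

```bash
python3 - <<'E'
from h import *
b=robot.read_camera('scene');st=robot.read_state();print(proj(b,[st['tool_pos']]))
for d in robot.regions_of(b,'plug')[:3]: print(d['conf'],d['rect'],b['frame'][d['mask']].mean(0))
cv2.imwrite('pics/g.png',cv2.resize(b['frame'][100:260,140:300,::-1],(600,600),interpolation=2))
E
```

```text
[[202.21000793 160.26406939]]
0.6 [199.5, 156.3, 206.8, 172.8] [110.05357143  91.66666667  38.63095238]
```

View pics/g.png

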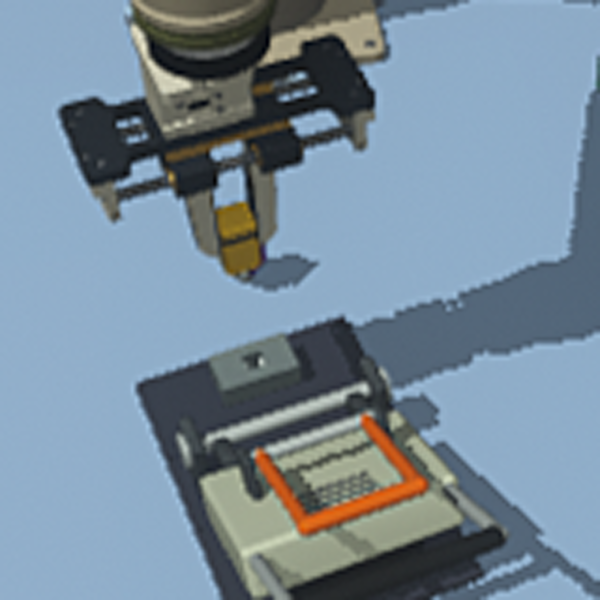

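The plug is firmly held and the socket is empty. I'll carry it to the tray and release it low.

```bash
python3 -m handwheel '[[1,-0.08,0.366,0.02,0,0,0],[1,-0.08,0.366,0.02,0,0,0],[1,-0.08,0.366,0.02,0,0,0],[1,-0.08,0.366,0.02,0,0,0],[1,-0.08,0.366,0.02,0,0,0],[1,-0.08,0.366,0.02,0,0,0],[1,-0.08,0.366,0.02,0,0,0],[1,-0.08,0.366,0.02,0,0,0],[1,-0.08,0.366,0.07,0,0,0],[1,-0.08,0.366,0.1,0,0,0],[1,-0.08,0.366,0.11,0,0,0],[1,-0.08,0.366,0.11,0,0,0],[0,-0.08,0.366,0.11,0,0,0],[-1,-0.08,0.366,0.11,0,0,0],[-1,-0.08,0.366,0.11,0,0,0],[-1,-0.08,0.366,0.11,0,0,0],[-1,-0.08,0.366,0.06,0,0,0],[-1,-0.08,0.366,0,0,0,0],[-1,-0.08,0.366,-0.06,0,0,0],[-1,-0.08,0.366,-0.06,0,0,0]]'
python3 - <<'E'
from h import *
s=np.load('s.npy')
a=robot.read_camera('top');b=robot.read_camera('scene')
for p in(a,b):
    for d in robot.regions_of(p,'plug')[:3]:
        r=cv2.minAreaRect(cv2.findNonZero(d['mask'].astype(np.uint8)));print(round(d['conf'],2),p['frame'][d['mask']].mean(0).round(),atz(p,*r[0],.03).round(3))
cv2.imwrite('pics/t.png',np.hstack([cv2.resize(p['frame'][y:y+80,x:x+80,::-1],(400,400),interpolation=2) for p,x,y in((a,165,165),(b,298,140))]))
for z in(.24,.14): print(rowto(S(s,[-.157,0,z])[0],s[2]))
print(robot.read_state()['q'])
E
```

```text
t: 7.95
tool_pos: [0.4668, 0.3303, 0.2382]
orientation: [-0.367, 3.109, 0.007]
force: [0.4, 0.6, -0.3]
opening: 0.0928
gripper_force: 0.0
0.4 [75. 40. 97.] [ 0.363 -0.045  0.03 ]
0.57 [179.  95.  44.] [0.616 0.016 0.03 ]
0.55 [ 82.  63. 114.] [ 0.356 -0.044  0.03 ]
0.52 [155. 133.  52.] [0.5   0.354 0.03 ]
[array([-0.1494, -0.3648, -0.011 ]), array([ 0.0005, -0.0009, -0.5   ]), array([-0.0009, -0.0005,  0.5   ])]
[array([-0.1497, -0.3647,  0.089 ]), array([ 0.0005, -0.0009, -0.5   ]), array([-0.0009, -0.0005,  0.5   ])]
[ 5.26045832e-01  4.72055372e-02  1.58280952e+00  4.57730444e-07
  1.51453165e+00 -1.27981917e+00]
```

View pics/t.png

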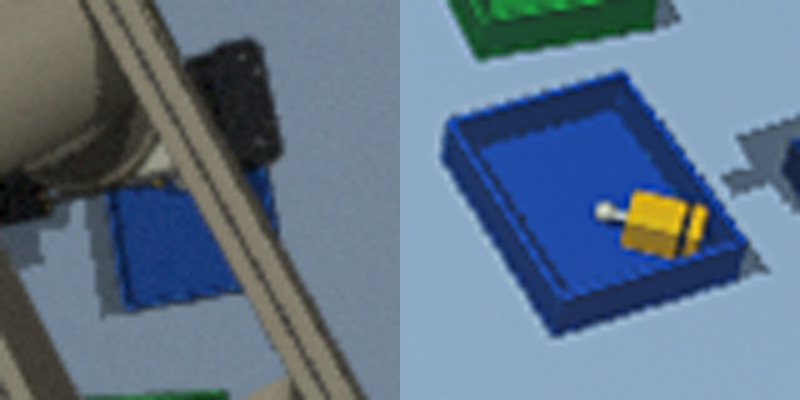

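The plug lies in the blue tray, at (650,225) in the right-hand crop. Next I'll hover above the foot bar with the jaws turned and part-closed.

```bash
python3 -m handwheel '[[0.3,-0.149,-0.365,-0.011,0,0,0.5],[0.3,-0.149,-0.365,-0.011,0,0,0.5],[0.3,-0.149,-0.365,-0.011,0,0,0.5],[0.3,-0.149,-0.365,-0.011,0,0,0.5],[0.3,-0.149,-0.365,-0.011,0,0,0.5],[0.3,-0.149,-0.365,-0.011,0,0,0.5],[0.3,-0.149,-0.365,-0.011,0,0,0.5],[0.3,-0.149,-0.365,-0.011,0,0,0.5],[0.3,-0.149,-0.365,-0.011,0,0,0.5],[0.3,-0.149,-0.365,-0.011,0,0,0.5],[0.3,-0.149,-0.365,-0.011,0,0,0.5]]' 5
python3 - <<'E'
from h import *
s=np.load('s.npy');st=robot.read_state();print(st['q'],R.from_rotvec(st['orientation']).as_matrix().round(2))
a=robot.read_camera('scene')
print(rowto(S(s,[-.157,0,.14])[0],s[2]))
print('stand x in tool',R.from_rotvec(st['orientation']).inv().apply([np.cos(s[2]),np.sin(s[2]),0]))
for d in robot.regions_of(a,'kick_foot')[:2]: print(d['conf'],d['rect'])
print(proj(a,S(s,[[-.157,-.037,.14],[-.157,.037,.14]])))
for k in np.radians([0,15,30,45,60,75,90,105,120,135,145]):
    x,z=-.064+.103*np.cos(np.radians(155)-k),.097+.103*np.sin(np.radians(155)-k);print(round(np.degrees(k)),(x+.157).round(3),(z-.1405).round(3))
E
```

```text
t: 9.52
tool_pos: [0.6932, 0.0083, 0.2406]
orientation: [-1.942, -2.467, 0.002]
force: [0.1, -0.5, 0.3]
opening: 0.0323
gripper_force: 0.0
[-6.18892548e-02  3.83759498e-01  1.17754692e+00 -1.02324571e-05
  1.58247871e+00 -2.98790775e-01] [[-0.23  0.97 -0.  ]
 [ 0.97  0.23  0.  ]
 [ 0.   -0.   -1.  ]]
[array([-0.0003,  0.    ,  0.101 ]), array([ 2.000e-04, -8.000e-04, -9.995e-01]), array([-0.0005, -0.0002,  0.0005])]
stand x in tool [ 0.00198477 -0.99999583  0.0020996 ]
0.66 [217.9, 228.4, 253.9, 242.5]
0.58 [195.9, 204.8, 277.6, 265.3]
[[250.77031166 229.45081312]
 [220.5873226  240.09660566]]
0 -0.0 0.0
15 0.014 0.023
30 0.034 0.041
45 0.058 0.053
60 0.084 0.059
75 0.111 0.058
90 0.137 0.05
105 0.159 0.035
120 0.177 0.016
135 0.19 -0.008
145 0.194 -0.026
```

```bash
python3 -m handwheel '[[0.3,0,0,0.05,0,0,0],[0.3,0,0,0.09,0,0,0],[0.3,0,0,0.1,0,0,0],[0.3,0,0,0.1,0,0,0],[1,0,0,0.1,0,0,0],[1,0,0,0.1,0,0,0],[1,0,0,0.1,0,0,0],[1,0,0,0.1,0,0,0],[1,0,0,0.1,0,0,0],[1,0,0,0.1,0,0,0],[1,0,0,0.1,0,0,0]]' 6
```

```text
t: 11.0
tool_pos: [0.6934, 0.0078, 0.1437]
orientation: [1.946, 2.466, -0.001]
force: [-6.8, -2.0, 6.9]
opening: 0.0115
gripper_force: 6.0
```

```bash
python3 -m handwheel '[[1,0,-0.006,-0.012,0,0,0],[1,0,-0.014,-0.023,0,0,0],[1,0,-0.023,-0.033,0,0,0],[1,0,-0.034,-0.041,0,0,0],[1,0,-0.046,-0.048,0,0,0],[1,0,-0.058,-0.053,0,0,0],[1,0,-0.071,-0.057,0,0,0],[1,0,-0.084,-0.059,0,0,0],[1,0,-0.084,-0.059,0,0,0]]'
python3 - <<'E'
from h import *
s=np.load('s.npy');b=robot.read_camera('scene');cv2.imwrite('pics/k.png',cv2.resize(b['frame'][130:270,150:310,::-1],(640,560),interpolation=2))
print(rowto(S(s,[-.073,0,.1995])[0]))
E
```

```text
t: 12.12
tool_pos: [0.6114, -0.012, 0.2022]
orientation: [1.946, 2.465, 0.0]
force: [1.9, -3.4, 6.2]
opening: 0.0115
gripper_force: 6.0
[array([ 0.0004, -0.    ,  0.0026])]
```

View pics/k.png

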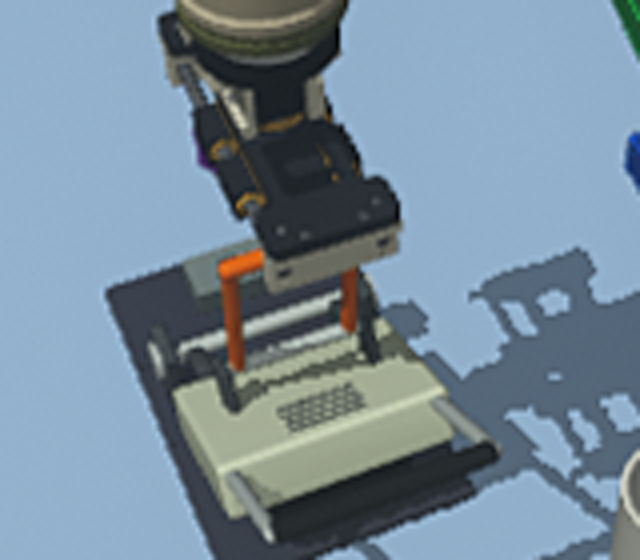

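The legs stand upright in the grip and the display still lies on its rest. I'll carry the kickstand on over and down, then release and lift.

```bash
python3 -m handwheel '[[1,0,-0.014,0,0,0,0],[1,0,-0.027,0.001,0,0,0],[1,0,-0.04,0.004,0,0,0],[1,0,-0.053,0.009,0,0,0],[1,0,-0.064,0.016,0,0,0],[1,0,-0.075,0.024,0,0,0],[1,0,-0.084,0.033,0,0,0],[1,0,-0.093,0.043,0,0,0],[1,0,-0.1,0.055,0,0,0],[1,0,-0.106,0.067,0,0,0],[1,0,-0.11,0.083,0,0,0],[1,0,-0.11,0.085,0,0,0]]'
python3 -m handwheel '[[0.2,0,0,0,0,0,0],[0.2,0,0,0,0,0,0],[0.2,0,0,0,0,0,0],[0.2,0,0,0,0,0,0],[0.2,0,0,-0.05,0,0,0],[0.2,0,0,-0.1,0,0,0],[0.2,0,0,-0.15,0,0,0],[0.2,0,0,-0.15,0,0,0]]'
python3 - <<'E'
from h import *
s=np.load('s.npy');b=robot.read_camera('scene');cv2.imwrite('pics/k2.png',cv2.resize(b['frame'][130:270,150:310,::-1],(640,560),interpolation=2))
print(rowto(S(s,[-.213,0,.25])[0],s[2]),rowto(S(s,[-.213,0,.144])[0],s[2]))
for d in robot.regions_of(b,'kick_foot')[:2]: print(d['conf'],d['rect'])
print(proj(b,S(s,[[.0386,-.037,.106],[.0386,.037,.106]])))
E
```

```text
t: 13.68
tool_pos: [0.5038, -0.0371, 0.1141]
orientation: [-1.945, -2.465, 0.003]
force: [-4.3, -1.5, 0.6]
opening: 0.0117
gripper_force: 6.0
t: 14.68
tool_pos: [0.5077, -0.0373, 0.2716]
orientation: [1.941, 2.46, 0.007]
force: [0.4, -0.9, -0.4]
opening: 0.0376
gripper_force: 0.0
[array([0.0005, 0.2481, 0.0197]), array([-0.001 ,  0.0023, -0.9999]), array([0.0015, 0.0006, 0.    ])] [array([0.0007, 0.2476, 0.1257]), array([-0.001 ,  0.0023, -0.9999]), array([0.0015, 0.0006, 0.    ])]
[[222.19311744 181.61441268]
 [195.34304239 190.03007926]]
```

View pics/k2.png

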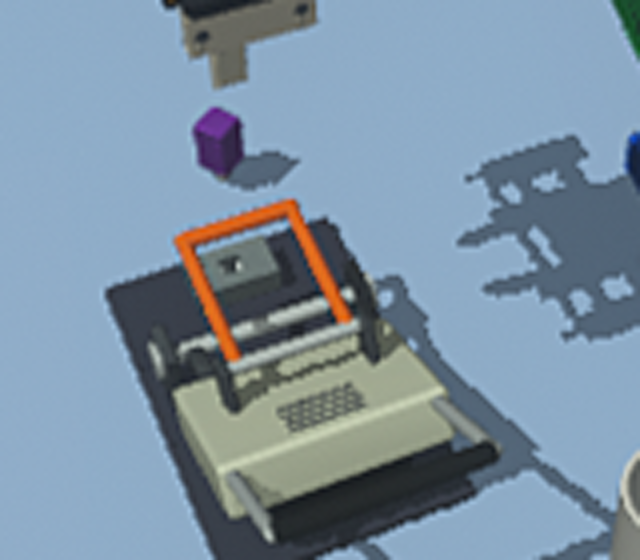

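The kickstand is fully down: the foot bar at (235,222) matches the predicted stop position. Now I'll grip the handle.

```bash
python3 -m handwheel '[[0.2,0,0.248,0.02,0,0,0],[0.2,0,0.248,0.02,0,0,0],[0.2,0,0.248,0.02,0,0,0],[0.2,0,0.248,0.02,0,0,0],[0.2,0,0.248,0.02,0,0,0],[0.2,0,0.248,0.07,0,0,0],[0.2,0,0.248,0.11,0,0,0],[0.2,0,0.248,0.124,0,0,0],[0.2,0,0.248,0.124,0,0,0],[1,0,0.248,0.124,0,0,0],[1,0,0.248,0.124,0,0,0],[1,0,0.248,0.124,0,0,0],[1,0,0.248,0.124,0,0,0],[1,0,0.248,0.124,0,0,0],[1,0,0.248,0.124,0,0,0],[1,0,0.248,0.124,0,0,0]]' 12
python3 - <<'E'
from h import *
s=np.load('s.npy');st=robot.read_state()
print('err to handle',rowto(S(s,[-.213,0,.144])[0],s[2]))
for k in np.linspace(0,65,14)[1:]:
    a=np.radians(155-k);print(round(k),(.235*np.cos(a)+.213).round(3),(.045+.235*np.sin(a)-.1443).round(3))
E
```

```text
t: 16.77
tool_pos: [0.7472, 0.0207, 0.1439]
orientation: [1.944, 2.465, 0.003]
force: [-0.1, -0.0, 5.2]
opening: 0.0133
gripper_force: 12.0
err to handle [array([ 0.0002,  0.0006, -0.0001]), array([-4.0e-04,  1.3e-03, -1.0e+00]), array([0.0008, 0.0002, 0.    ])]
5 0.009 0.018
10 0.02 0.035
15 0.033 0.052
20 0.047 0.067
25 0.062 0.081
30 0.078 0.093
35 0.096 0.104
40 0.114 0.114
45 0.133 0.122
50 0.152 0.128
55 0.172 0.132
60 0.193 0.135
65 0.213 0.136
```

```bash
python3 -m handwheel '[[1,0,-0.009,-0.018,0,0,0],[1,0,-0.02,-0.035,0,0,0],[1,0,-0.033,-0.052,0,0,0],[1,0,-0.047,-0.067,0,0,0],[1,0,-0.062,-0.081,0,0,0],[1,0,-0.078,-0.093,0,0,0],[1,0,-0.096,-0.104,0,0,0],[1,0,-0.114,-0.114,0,0,0],[1,0,-0.133,-0.122,0,0,0],[1,0,-0.152,-0.128,0,0,0],[1,0,-0.172,-0.132,0,0,0],[1,0,-0.193,-0.135,0,0,0],[1,0,-0.203,-0.136,0,0,0],[1,0,-0.203,-0.136,0,0,0],[1,0,-0.203,-0.136,0,0,0]]'
python3 - <<'E'
from h import *
s=np.load('s.npy');print(rowto(S(s,[0,0,.28])[0],s[2]))
E
```

```text
t: 18.65
tool_pos: [0.5499, -0.0272, 0.2792]
orientation: [1.945, 2.464, 0.001]
force: [2.5, -5.1, 6.2]
opening: 0.0131
gripper_force: 12.0
[array([ 0.0009, -0.0093, -0.0008]), array([ 0.001 , -0.0012,  0.9998]), array([ 0.0007,  0.0006, -0.0002])]
```

```bash
python3 -m handwheel '[[1,0,-0.005,0,0,0,0],[1,0,-0.009,0,0,0,0],[1,0,-0.009,0,0,0,0],[1,0,-0.009,0,0,0,0]]'; python3 -m handwheel '[[1,0,-0.003,0,0,0,0],[1,0,-0.003,0,0,0,0],[1,0,-0.003,0,0,0,0]]';python3 -m handwheel '[[1,0,-0.003,0,0,0,0],[1,0,-0.003,0,0,0,0],[1,0,-0.003,0,0,0,0]]'
```

```text
t: 19.15
tool_pos: [0.5413, -0.0292, 0.2792]
orientation: [1.944, 2.464, 0.001]
force: [2.1, -5.1, 7.4]
opening: 0.0134
gripper_force: 12.0
t: 19.52
tool_pos: [0.5388, -0.0299, 0.2792]
orientation: [1.944, 2.463, 0.002]
force: [4.7, -5.5, 6.6]
opening: 0.0134
gripper_force: 12.0
t: 19.9
tool_pos: [0.5371, -0.0302, 0.2793]
orientation: [1.942, 2.462, 0.005]
force: [12.1, -3.1, 2.8]
opening: 0.0138
gripper_force: 12.0
```

Contact shows as the push rising from 2 to 12 N near upright. I'll ease off by 1 mm, then check the picture and that it has settled.

```bash
python3 -m handwheel '[[1,0,0.001,0,0,0,0],[1,0,0.001,0,0,0,0],[1,0,0.001,0,0,0,0],[1,0,0.001,0,0,0,0]]'
python3 - <<'E'
from h import *
s=np.load('s.npy');b=robot.read_camera('scene');cv2.imwrite('pics/end.png',cv2.resize(b['frame'][90:290,150:400,::-1],(750,600),interpolation=2))
st=robot.read_state();d=S(s,[0,0,.28])[0]-st['tool_pos'];print('stand x past vertical',-(d[0]*np.cos(s[2])+d[1]*np.sin(s[2])))
E
```

```text
t: 20.4
tool_pos: [0.5376, -0.0301, 0.2793]
orientation: [1.943, 2.463, 0.004]
force: [9.7, -3.8, 3.9]
opening: 0.0134
gripper_force: 12.0
stand x past vertical 0.0032591120269376264
```

View pics/end.png

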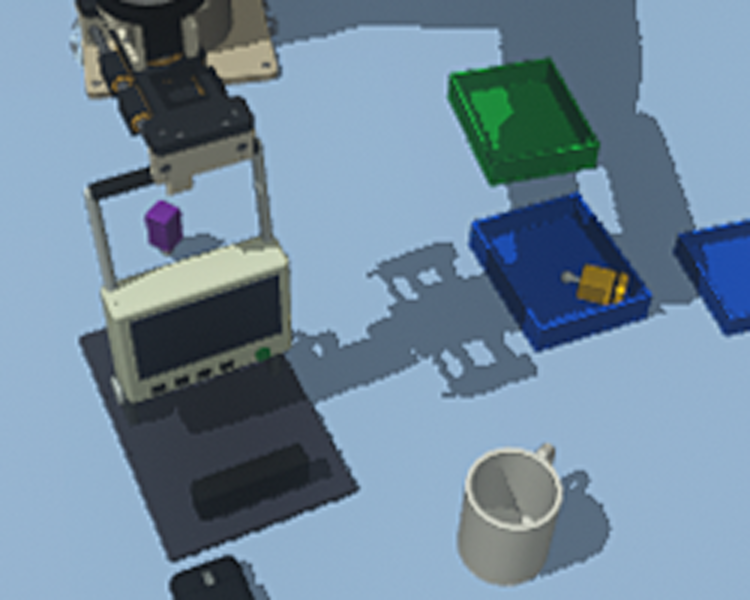

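The readout is upright with the handle held at (175,180), and the plug lies in the blue tray at (600,285). The mug and mouse look untouched.

```bash
python3 -c "
from plant import robot
print(robot.close_job())"
```

```text
the job is handed in; nothing more can be done
None
```

I handed the job in at about 20 s, with no verdict returned: the plug is in the blue tray, and the display is upright and held by its handle; the kickstand went fully down before the raise, and its foot bearing on the pad is judged from the push force only, as it was hidden from the camera.

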